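# Find the tired spring clamp

### The job

One of the three spring clamps in the rack has a tired spring. Draw each plywood strip about 15 mm out of its clamp to feel how hard it is held; then pull the weakest clamp's strip right out, leave it in front of the rack's rail, and lay that clamp flat in the steel scrap tray. The two sound clamps stay in their bays, still gripping their strips, and everything else stays where it is.

Things in the scene. Friction and masses are not known exactly. Their poses are not given: they have to be found in the camera images.
- rack: fixed plywood, 12 mm thick, x -100 to 185, y -180 to 180 mm; origin on the bench under the middle of its rail (18 mm thick, top 52 mm above bench, along y). Rail notches 26 mm wide, open at the top, at y -120, 0, 120 mm. Behind each (+x) a bay where a clamp lies on the board, between laths 16 mm high; back fence 22 mm high. The rail stops the jaws as a strip is pulled; clamps lift out
- clamp_a: one of three spring clamps that look alike, lying on its side, in any bay; jaws (-x) face the rail, handles +x. 152 mm long (x -62 to 90), 80 mm over handles, 52 over jaws, 36 high, 0.15 to 0.22 kg. Origin under the pivot, z up. Pick it up from above by the round upright spring drum centred there, 42 mm diameter, 36 mm high
- clamp_a_mouth (a point): point midway between the rubber jaw pads (30 mm long) of clamp a, 47 mm before its origin, 17 mm above its underside. A strip comes out at 3 to 21 N of pull, after up to 4 mm of play; the tired clamp lets go at about half the pull of either sound one or less.
- clamp_a_jaw: swinging half (jaw and handle, on the -y side) of clamp a; its frame is that of the clamp while the strip is in, and turns 0.16 rad about the pivot as the jaw snaps shut once the strip is out
- clamp_b: one of three spring clamps that look alike, lying on its side, in any bay; jaws (-x) face the rail, handles +x. 152 mm long (x -62 to 90), 80 mm over handles, 52 over jaws, 36 high, 0.15 to 0.22 kg. Origin under the pivot, z up. Pick it up from above by the round upright spring drum centred there, 42 mm diameter, 36 mm high
- clamp_b_mouth (a point): point midway between the rubber jaw pads (30 mm long) of clamp b, 47 mm before its origin, 17 mm above its underside. A strip comes out at 3 to 21 N of pull, after up to 4 mm of play; the tired clamp lets go at about half the pull of either sound one or less.
- clamp_b_jaw: swinging half (jaw and handle, on the -y side) of clamp b; its frame is that of the clamp while the strip is in, and turns 0.16 rad about the pivot as the jaw snaps shut once the strip is out
- clamp_c: one of three spring clamps that look alike, lying on its side, in any bay; jaws (-x) face the rail, handles +x. 152 mm long (x -62 to 90), 80 mm over handles, 52 over jaws, 36 high, 0.15 to 0.22 kg. Origin under the pivot, z up. Pick it up from above by the round upright spring drum centred there, 42 mm diameter, 36 mm high
- clamp_c_mouth (a point): point midway between the rubber jaw pads (30 mm long) of clamp c, 47 mm before its origin, 17 mm above its underside. A strip comes out at 3 to 21 N of pull, after up to 4 mm of play; the tired clamp lets go at about half the pull of either sound one or less.
- clamp_c_jaw: swinging half (jaw and handle, on the -y side) of clamp c; its frame is that of the clamp while the strip is in, and turns 0.16 rad about the pivot as the jaw snaps shut once the strip is out
- strip_a: plywood strip on edge in the jaws of clamp a: 130 mm long (x, into the clamp), 8 thick (y), 40 tall, 30 g; origin at the middle of its lower edge, which stands on the rack's board. It passes the notch and sticks out some 80 mm before the rail; 26 to 30 mm of it is between the pads
- strip_b: plywood strip on edge in the jaws of clamp b: 130 mm long (x, into the clamp), 8 thick (y), 40 tall, 30 g; origin at the middle of its lower edge, which stands on the rack's board. It passes the notch and sticks out some 80 mm before the rail; 26 to 30 mm of it is between the pads
- strip_c: plywood strip on edge in the jaws of clamp c: 130 mm long (x, into the clamp), 8 thick (y), 40 tall, 30 g; origin at the middle of its lower edge, which stands on the rack's board. It passes the notch and sticks out some 80 mm before the rail; 26 to 30 mm of it is between the pads
- scrap_tray: shallow open steel tray for scrap, empty, fixed to the bench, 210 (x) x 160 (y) x 35 mm high, walls and floor 4 to 5 mm, origin under its centre; to the left or right of the rack, where the offcut box is not
- offcut_box: deep open wooden box with a few wood offcuts in it, fixed to the bench, 200 x 150 x 85 mm high, origin under its centre; not the scrap tray
- sanding_block: cork sanding block lying on the rack's board between two strips, 95 x 37 x 26 mm high, origin under its centre, x along its length; a bystander
- wax_tin: round aluminium tin standing on the rack's board between two strips, 41 mm in diameter, 32 mm high, origin under its centre; a bystander
- glue_bottle: white glue bottle standing on the bench at one side of the rack, 58 mm in diameter, 190 mm high, origin under its centre; a bystander
- varnish_can: steel can standing on the bench at the other side of the rack, 74 mm in diameter, 125 mm high, origin under its centre; a bystander
- mug: white mug standing on the bench beside the bottle or the can, 76 mm in diameter, 90 mm high, handle on its +y side, origin under its centre; a bystander
- spray_can: aluminium spray can standing on the bench beside the other one of them, 62 mm in diameter, 160 mm high, origin under its centre; a bystander
Not all that is in view belongs to the job. What is shaped like the strip_a but blue or red is not meant.

How it is judged (in metres and radians):
On the way, in this order (a step that is already met when the one before it is completed fails the run):
1. each strip has been drawn forward, and all three clamps still lie in the rack (distance of each of strip_a, strip_b, strip_c from where it was at the start of the episode above 0.008 m and x of clamp_a in the frame of rack between 0.05 and 0.1 m and distance of each of clamp_a, clamp_b, clamp_c from where it was at the start of the episode below 0.03 m and x of clamp_b in the frame of rack between 0.05 and 0.1 m and x of clamp_c in the frame of rack between 0.05 and 0.1 m), for 0.2 s.
2. a clamp without its strip lies flat in the scrap tray ((((x of clamp_a in the frame of scrap_tray between -0.09 and 0.09 m and y of clamp_a in the frame of scrap_tray between -0.07 and 0.07 m and z of clamp_a in the frame of scrap_tray below 0.03 m and angle between clamp_a's own z axis and vertical below 0.6 rad and linear speed of clamp_a below 0.03 m/s) and horizontal distance between strip_a and clamp_a_mouth above 0.08 m) or ((x of clamp_b in the frame of scrap_tray between -0.09 and 0.09 m and y of clamp_b in the frame of scrap_tray between -0.07 and 0.07 m and z of clamp_b in the frame of scrap_tray below 0.03 m and angle between clamp_b's own z axis and vertical below 0.6 rad and linear speed of clamp_b below 0.03 m/s) and horizontal distance between strip_b and clamp_b_mouth above 0.08 m) or ((x of clamp_c in the frame of scrap_tray between -0.09 and 0.09 m and y of clamp_c in the frame of scrap_tray between -0.07 and 0.07 m and z of clamp_c in the frame of scrap_tray below 0.03 m and angle between clamp_c's own z axis and vertical below 0.6 rad and linear speed of clamp_c below 0.03 m/s) and horizontal distance between strip_c and clamp_c_mouth above 0.08 m))), for 0.2 s.
At the end, for the whole second after the job is handed in: one clamp rests flat (within 35 degrees) in the scrap tray, its strip at rest 50 to 300 mm before the rail and within 270 mm of the rack's middle sideways; the other two lie in their bays, moved under 30 mm, each jaw still pressing its strip with over 7 N, as only sound clamps do ((((x of clamp_a in the frame of scrap_tray between -0.09 and 0.09 m and y of clamp_a in the frame of scrap_tray between -0.07 and 0.07 m and z of clamp_a in the frame of scrap_tray below 0.03 m and angle between clamp_a's own z axis and vertical below 0.6 rad and linear speed of clamp_a below 0.03 m/s) and (horizontal distance between strip_a and clamp_a_mouth above 0.08 m and x of strip_a in the frame of rack between -0.3 and -0.05 m and y of strip_a in the frame of rack between -0.27 and 0.27 m and height (world z) of strip_a below 0.07 m and linear speed of strip_a below 0.03 m/s) and ((x of clamp_b in the frame of rack between 0.05 and 0.1 m and distance of clamp_b from where it was at the start of the episode below 0.03 m) and contact force between strip_b and clamp_b_jaw above 7 N) and ((x of clamp_c in the frame of rack between 0.05 and 0.1 m and distance of clamp_c from where it was at the start of the episode below 0.03 m) and contact force between strip_c and clamp_c_jaw above 7 N)) or ((x of clamp_b in the frame of scrap_tray between -0.09 and 0.09 m and y of clamp_b in the frame of scrap_tray between -0.07 and 0.07 m and z of clamp_b in the frame of scrap_tray below 0.03 m and angle between clamp_b's own z axis and vertical below 0.6 rad and linear speed of clamp_b below 0.03 m/s) and (horizontal distance between strip_b and clamp_b_mouth above 0.08 m and x of strip_b in the frame of rack between -0.3 and -0.05 m and y of strip_b in the frame of rack between -0.27 and 0.27 m and height (world z) of strip_b below 0.07 m and linear speed of strip_b below 0.03 m/s) and ((x of clamp_a in the frame of rack between 0.05 and 0.1 m and distance of clamp_a from where it was at the start of the episode below 0.03 m) and contact force between strip_a and clamp_a_jaw above 7 N) and ((x of clamp_c in the frame of rack between 0.05 and 0.1 m and distance of clamp_c from where it was at the start of the episode below 0.03 m) and contact force between strip_c and clamp_c_jaw above 7 N)) or ((x of clamp_c in the frame of scrap_tray between -0.09 and 0.09 m and y of clamp_c in the frame of scrap_tray between -0.07 and 0.07 m and z of clamp_c in the frame of scrap_tray below 0.03 m and angle between clamp_c's own z axis and vertical below 0.6 rad and linear speed of clamp_c below 0.03 m/s) and (horizontal distance between strip_c and clamp_c_mouth above 0.08 m and x of strip_c in the frame of rack between -0.3 and -0.05 m and y of strip_c in the frame of rack between -0.27 and 0.27 m and height (world z) of strip_c below 0.07 m and linear speed of strip_c below 0.03 m/s) and ((x of clamp_a in the frame of rack between 0.05 and 0.1 m and distance of clamp_a from where it was at the start of the episode below 0.03 m) and contact force between strip_a and clamp_a_jaw above 7 N) and ((x of clamp_b in the frame of rack between 0.05 and 0.1 m and distance of clamp_b from where it was at the start of the episode below 0.03 m) and contact force between strip_b and clamp_b_jaw above 7 N)))); the robot touches nothing.
It fails at once if a bystander was shifted by more than 40 mm or knocked over (distance of any of sanding_block, wax_tin, glue_bottle, varnish_can, mug, spray_can from where it was at the start of the episode above 0.04 m or angle between any of sanding_block, wax_tin, glue_bottle, varnish_can, mug, spray_can's own z axis and vertical above 0.5 rad).
It also fails if it takes over 69 s, if anything falls off the work surface, if the arm or the gripper's body presses on something with over 40 N, if the wrist force passes 120 N, or if a joint passes its speed limit or range.

### The arm

A 7-joint arm with a two-finger parallel gripper is mounted at the origin on the work surface. World frame = base frame: x ahead of the robot, y to its left, z up, the work surface at z = 0. Lengths are in m, angles in degrees, forces in N, time in s.
With the tool pointing down it reaches from about 0.4 to 0.9 m from the base axis. Payload 5.6 kg.
Tool frame: the origin (TCP) lies between the finger pads; the fingertips stand 17 mm ahead of it and the grasp point (between the pads) lies 2 mm behind it; z points along the fingers, y is the line along which they close (so a half turn about z gives the same grasp; the last joint's range is limited). The gripper opens to 92 mm and grips with 3 to 60 N. Pads are 20 mm wide; open, the fingers measure 128 mm over their backs; the gripper's body (75 mm by 189 mm) begins 69 mm behind the grasp point.
Start: joints at [-66.921, 26.786, -0.665, 91.828, 0.344, 61.387, -3.226], TCP at [0.28, 0.586, 0.232] pointing down, gripper open.
Joint ranges: [-144.91, 144.91], [-17.63, 115.5], [-89.93, 88.59], [15.96, 139.68], [-74.01, 254.01], [8.47, 105.57], [-167.45, 167.45]. Speed limits (degrees/s): [147.25, 147.25, 180, 180, 180, 180, 180].

### API

Orientations are given as a 3x3 rotation matrix whose columns are the frame's x, y, z axes.
In Python, from workcell import telemetry, capture, get_calibration, r gives the robot as it stands. The module is installed in compiled form; this text tells all that it offers.
- The arm moves only by the tool drive_tool, never from a script. Its argument "increments" is one flat list of numbers, 7 for each row, row after row: the shift along the tool's x, y, z in cm, then the turn, a rotation vector about the tool's x, y, z in degrees, then the finger opening in cm, from 0 to 9.19. In form: [tx, ty, tz, rx, ry, rz, hand, tx, ty, tz, rx, ry, rz, hand, ...]. A call has exactly 8 rows; each row shifts and turns the commanded pose from where the row before left it, along the tool's axes as they then stand; what a row does not reach is not made up. A row lasts 1/10 s, in which the tool goes at most 50 mm and 8.59 degrees, less where a joint would pass 70% of its speed; a pose out of reach is approached as far as the arm can. A call with a gripper value outside its range is refused whole. The fingers move at their own pace and stop on an object; the grip force is fixed at half the most. Time passes only in rows, so rows that do not move let the fingers close, or fill a call up. It gives the time, the measured TCP pose, the force, the opening and the grip force at its end, in the units of the state.
- telemetry.read_state(): the state, without advancing time (a new reading comes with each control period).
- capture(name): name is "scene" or "top" or "wrist"; returns (picture, depth): 480x640x3 uint8, red, green, blue; 480x640 float32, m along the optical axis (not along the pixel's ray), 0 where there is no reading.
- get_calibration(name): a dict with "fx", "fy", "cx", "cy" (pixels), "D" ([k1, k2, p1, p2, k3] as OpenCV has them; the pictures are not rectified), "R" (3x3) and "t" (3): a world point X has camera coordinates R X + t. Camera axes: x right, y down, z forward; pixel columns grow to the right and rows downward; lengths in m; the calibration is good to about 2 mm. A picture is of the moment at which its call begins: read the wrist's pose just before it. get_calibration takes no time and is no camera call; for the wrist camera it gives the pose at the moment of the call.
- r.finish_job(): hands the job in; it is judged then, once.
The state is a dict: "time": time; "q": joint angles; "qd": joint speeds; "tau": joint torques, N m; "position": TCP position; "orientation": TCP orientation; "ft_force": force on the tool from outside, world axes, zero at the start; "moment": the same for the moment, N m; "opening": finger opening in m; "grasp_force": force on a finger pad.
Only numpy, scipy, OpenCV 4.12 (cv2) and the standard library are available. Lean on these libraries where they do the work, as an engineer would, in place of code of your own. Each camera call takes 0.05 s, during which the arm holds its last target. There are 200 camera calls.

## Working session

There is one attempt and no reset: what is moved stays moved. The work goes in short steps, Python scripts to look and compute and a tool call to move; the robot and the scene stay as the last step left them, time stands still between calls to the robot, and variables do not carry over. Pictures are saved under pics/ and viewed, at most 10 in all, crops included, and the job is handed in when it is done.

Besides the shell and the picture viewer there is one more tool, called after "Request:" by a JSON object that holds its "api" and its "payload", one argument or row to a line. drive_tool: Moves the arm, as the interface text tells. Its arguments: {"type":"object","properties":{"increments":{"type":"array","items":{"type":"number"}}},"required":["increments"]}

```bash
mkdir -p pics
cat > h.py <<'E'
import numpy as np, cv2
from workcell import telemetry, capture, get_calibration, r
def cap(name):
    c=get_calibration(name); im,d=capture(name); return c,im,d
def world(c,d):
    K=np.array([[c['fx'],0,c['cx']],[0,c['fy'],c['cy']],[0,0,1]])
    v,u=np.mgrid[0:480,0:640]
    p=cv2.undistortPoints(np.stack([u,v],-1).reshape(-1,1,2).astype(np.float64),K,np.array(c['D'])).reshape(480,640,2)
    P=np.concatenate([p*d[...,None],d[...,None]],-1)
    return (P-np.array(c['t']))@np.array(c['R'])
E
python3 - <<'E'
from h import *
s=telemetry.read_state(); print({k:np.round(v,3).tolist() for k,v in s.items()})
for n in ['top','scene']:
    c,im,d=cap(n); cv2.imwrite(f'pics/{n}0.png',im[...,::-1]); np.savez(f'{n}0.npz',im=im,d=d,W=world(c,d))
    print(n,np.round(-np.array(c['R']).T@c['t'],3))
E
```

```text
{'time': 0.0, 'q': [-66.921, 26.835, -0.663, 91.882, 0.344, 61.387, -3.224], 'qd': [0.093, -0.021, 0.021, -0.06, -0.037, -0.002, -0.005], 'tau': [0.0, -52.056, -0.012, -24.375, -0.057, 0.017, 0.0], 'position': [0.28, 0.586, 0.231], 'orientation': [[-0.902, 0.431, -0.001], [0.431, 0.902, -0.002], [-0.0, -0.002, -1.0]], 'ft_force': [-0.173, 0.363, -0.256], 'moment': [0.003, -0.013, 0.002], 'grasp_force': 0.0, 'opening': 0.092}
top [ 0.29  -0.003  1.243]
scene [ 0.921 -0.495  0.656]
```

View pics/top0.png

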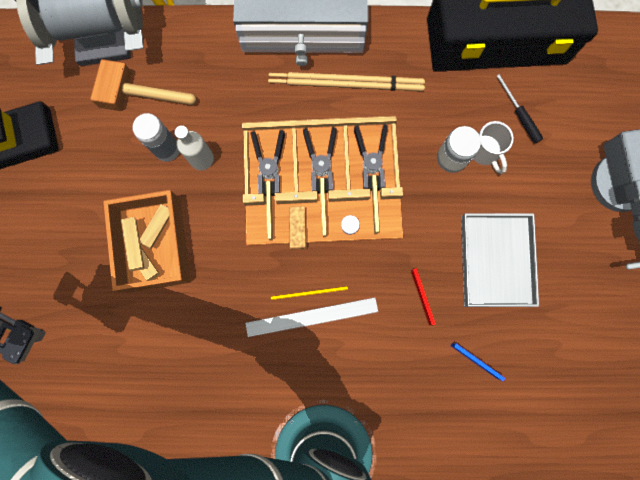

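View pics/scene0.png

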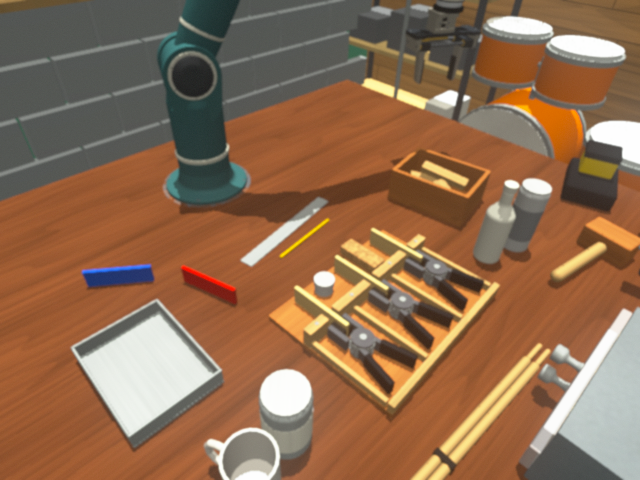

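The top view has up = +x and left = +y. The rack is around (320,180), with strips ending at about (269,237), (324,233) and (377,231). The drums are at (268,167), (321,170) and (373,164), and the tray is at (500,260). The cork block (298,227) lies between the left and middle strips, and the tin (350,225) lies between the middle and right ones.

Run:
```python
from h import *
z=np.load('top0.npz'); W=z['W'];im=z['im'];d=z['d']
def box(u0,u1,v0,v1,zlo,zhi):
    w=W[v0:v1,u0:u1].reshape(-1,3); ok=(d[v0:v1,u0:u1].ravel()>0)&(w[:,2]>zlo)&(w[:,2]<zhi); return w[ok]
def rect(n,w):
    r_=cv2.minAreaRect((w[:,:2]*1000).astype(np.float32)); print(n,len(w),np.round(r_[0],1),np.round(r_[1],1),round(r_[2],1),'z',np.round(np.percentile(w[:,2],[5,50,95]),4), 'x',np.round([w[:,0].min(),w[:,0].max()],4))
for n,u in zip('LMR',[268,324,377]):
    w=box(u-9,u+9,203,243,.043,.06); rect('strip'+n,w)
    A=np.polyfit(w[:,0],w[:,1],1); print('  line slope,deg',np.degrees(np.arctan(A[0])), 'y at xmin+.03', np.polyval(A,w[:,0].min()+.03))
for n,u,v in [('L',268,167),('M',321,170),('R',373,164)]:
    w=box(u-16,u+16,v-16,v+16,.043,.056); rect('drum'+n,w)
rect('rail',box(240,408,185,205,.058,.075) if 0 else box(240,408,183,207,.046,.06))
rect('tray',box(455,545,205,312,.025,.045))
rect('board',box(240,410,110,248,.008,.016))
rect('cork',box(286,310,203,252,.03,.045))
rect('tin',box(338,362,212,238,.035,.05))
print('z of board',np.median(box(250,400,212,240,.0,.03)[:,2]),'bench',np.median(box(200,235,260,300,-.02,.03)[:,2]))
for n,b in [('cans right',(435,520,115,180)),('left',(130,215,110,175))]:
    rect(n,box(*b,.08,.25)); w=box(*b,.08,.25); print(w[:,1].min(),w[:,1].max())
```

```text
stripL 140 [511.3 126.5] [79.2  8.6] 2.7 z [0.0468 0.0516 0.0558] x [0.4716 0.5511]
  line slope,deg 2.4045530199832905 y at xmin+.03 0.12585096796901354
stripM 110 [515.8   3.9] [71.4  7.9] 3.1 z [0.0479 0.0517 0.0558] x [0.4801 0.5513]
  line slope,deg 2.8577278344417842 y at xmin+.03 0.0036478886116897077
stripR 111 [ 520.7 -114.2] [63.8  8.1] 2.8 z [0.047  0.0519 0.0556] x [0.4889 0.5528]
  line slope,deg 2.710743420931802 y at xmin+.03 -0.1138089955649876
drumL 376 [636.4 134.7] [75.4 55.5] 0.1 z [0.0433 0.0475 0.0519] x [0.5987 0.6741]
drumM 386 [629.7   9.5] [75.7 47.8] 0.7 z [0.0434 0.0474 0.0521] x [0.5918 0.6673]
drumR 376 [ 645.3 -106.9] [76.5 50.2] 2.0 z [0.0433 0.0475 0.0525] x [0.607  0.6831]
rail 1320 [571.    6.8] [ 55.  358.8] 0.3 z [0.0477 0.0522 0.0559] x [0.5429 0.5992]
tray 871 [ 430.9 -396.2] [211.9 163.7] 0.3 z [0.0266 0.0336 0.0384] x [0.3247 0.537 ]
board 9507 [619.4   2.8] [297.9 377.6] 2.7 z [0.0089 0.0122 0.0153] x [0.4625 0.7593]
cork 671 [500.5  63.4] [94.9 36.1] 1.8 z [0.0339 0.0381 0.042 ] x [0.453  0.5479]
tin 261 [505.6 -55.6] [39.1 39.5] 44.7 z [0.04   0.0442 0.048 ] x [0.4856 0.526 ]
z of board 0.01225063598076049 bench 0.0003685440515528817
cans right 1367 [ 685.5 -338.1] [ 92.1 157.5] 4.6 z [0.0844 0.1222 0.128 ] x [0.6366 0.7344]
-0.4154681765565631 -0.2604370602531707
left 1791 [678.6 337. ] [143.5  60.4] 76.6 z [0.0895 0.143  0.1892] x [0.6377 0.7182]
0.26652861048378557 0.40714536086483916
```

```bash
cat >> h.py <<'E'
YAW=np.radians(2.7)
def go(x,y,z,yaw=YAW):
    s=telemetry.read_state(); R=np.array(s['orientation'])
    T=np.array([[-np.cos(yaw),-np.sin(yaw),0],[-np.sin(yaw),np.cos(yaw),0],[0,0,-1]]).T
    rv=np.degrees(cv2.Rodrigues(R.T@T)[0].ravel()); dx=np.array([x,y,z])-s['position']
    print('t',round(s['time'],2),'pos',np.round(s['position'],4),'F',np.round(s['ft_force'],2),'g',round(s['grasp_force'],1),'op',round(s['opening'],4),'| rv deg',np.round(rv,2),'shift cm (cur)',np.round(R.T@dx*100,2),'(final)',np.round(T.T@dx*100,2))
E
python3 - <<'E'
from h import *
go(.488,.1252,.2)
z=np.load('top0.npz'); im=z['im']
b=cv2.resize(im[105:245,235:410][...,::-1],None,fx=4.5,fy=4.2,interpolation=cv2.INTER_CUBIC)
cv2.imwrite('pics/rack.png',b); print(b.shape)
E
```

```text
t 0.1 pos [0.2801 0.586  0.2308] F [-1.54  1.25 -0.08] g 0.0 op 0.092 | rv deg [-9.000e-02 -2.000e-02 -2.824e+01] shift cm (cur) [-38.63 -32.61   3.13] (final) [-18.6  -47.01   3.08]
(588, 788, 3)
```

View pics/rack.png

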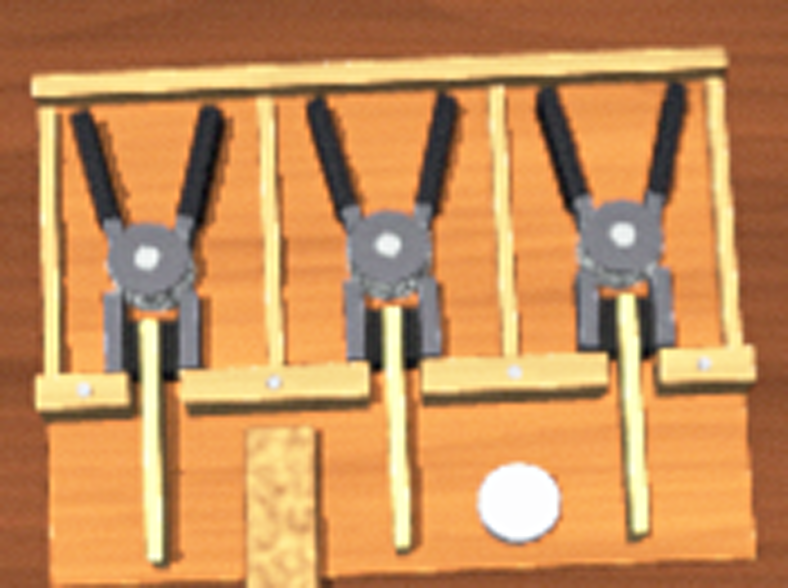

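Request:
{"api": "drive_tool", "payload": {
  "increments": [0, 0, 0, 0, 0, -7.05, 3, 0, 0, 0, 0, 0, -7.05, 3, 0, 0, 0, 0, 0, -7.05, 3, 0, 0, 0, 0, 0, -7.05, 3, -1.69, -4.27, 0.3, 0, 0, 0, 3, -1.69, -4.27, 0.3, 0, 0, 0, 3, -1.69, -4.27, 0.3, 0, 0, 0, 3, -1.69, -4.27, 0.3, 0, 0, 0, 3]
}}

```text
time: 0.9
position: [0.3561, 0.417, 0.219]
orientation: [[-0.999, -0.047, -0.0], [-0.047, 0.999, -0.001], [0.0, -0.001, -1.0]]
ft_force: [0.8, -0.2, 0.4]
opening: 0.0305
grasp_force: 0.0
```

The crop shows drum pins at crop (147,257), (388,243) and (622,234), which is full-image (267.7,166.2), (321.2,162.9) and (373.2,160.7). The drums stick out clear on both ±y sides, and the jaws sit right behind the rail.

Run:
```python
from h import *
z=np.load('top0.npz'); W=z['W']
for u,v in [(268,166),(321,163),(373,161)]: print(np.round(np.median(W[v-2:v+3,u-2:u+3].reshape(-1,3),0),4))
go(.488,.1252,.12)
```

```text
[0.6362 0.1312 0.0487]
[0.6445 0.0107 0.0495]
[ 0.6503 -0.1074  0.0499]
t 0.9 pos [0.3561 0.417  0.219 ] F [ 0.75 -0.23  0.42] g 0.0 op 0.0305 | rv deg [-0.04 -0.02 -0.03] shift cm (cur) [-11.82 -29.76   9.92] (final) [-11.8  -29.77   9.9 ]
```

Request:
{"api": "drive_tool", "payload": {
  "increments": [-1.69, -4.2, 0, 0, 0, 0, 3, -1.69, -4.2, 0, 0, 0, 0, 3, -1.69, -4.2, 0, 0, 0, 0, 3, -1.69, -4.2, 0, 0, 0, 0, 3, -1.69, -4.2, 2, 0, 0, 0, 3, -1.69, -4.2, 3, 0, 0, 0, 3, -1.69, -4.2, 3, 0, 0, 0, 3, 0, 0, 2, 0, 0, 0, 3]
}}

```text
time: 1.7
position: [0.486, 0.1309, 0.1228]
orientation: [[-0.999, -0.037, -0.0], [-0.037, 0.999, -0.003], [0.0, -0.003, -1.0]]
ft_force: [-0.1, 1.4, 0.5]
opening: 0.03
grasp_force: 0.0
```

Run:
```python
from h import *
go(.488,.1252,.036)
c,im,d=cap('wrist'); cv2.imwrite('pics/w1.png',im[...,::-1]); go(.488,.1252,.036)
W=world(c,d); m=(d>0)&(W[...,2]>.043)&(W[...,2]<.058)&(W[...,0]<.545)&(abs(W[...,1]-.125)<.02)&(W[...,0]>.44)
w=W[m]; A=np.polyfit(w[:,0],w[:,1],1) if len(w)>20 else 0
print(len(w),w.min(0),w.max(0),'y at .488',np.polyval(A,.488),np.degrees(np.arctan(A[0])))
```

```text
t 1.7 pos [0.486  0.1309 0.1228] F [-0.12  1.4   0.52] g 0.0 op 0.03 | rv deg [-0.18 -0.02 -0.56] shift cm (cur) [-0.18 -0.55  8.68] (final) [-0.18 -0.57  8.68]
t 1.75 pos [0.4831 0.1332 0.1202] F [-1.25 -0.31 -2.26] g 0.0 op 0.0301 | rv deg [-0.17 -0.33 -0.38] shift cm (cur) [-0.5  -0.8   8.42] (final) [-0.45 -0.82  8.42]
1113 [0.47179732 0.12079569 0.04330205] [0.54495607 0.1318544  0.05470251] y at .488 0.12534917548460697 2.6095449973736944
```

View pics/w1.png

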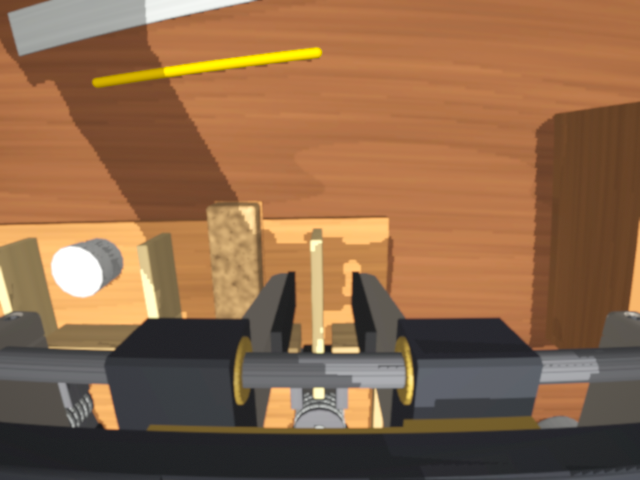

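The wrist view shows strip L centred between the fingers, near column 317. It runs from its front end at row 232 to the clamp at row 390, and the cork block sits clear to its left.

Request:
{"api": "drive_tool", "payload": {
  "increments": [-0.2, -0.35, 1, 0, 0, 0, 3, -0.2, -0.3, 1, 0, 0, 0, 3, 0, 0, 1, 0, 0, 0, 3, 0, 0, 1, 0, 0, 0, 3, 0, 0, 0, 0, 0, 0, 3, 0, 0, 0, 0, 0, 0, 3, 0, 0, 0, 0, 0, 0, 3, 0, 0, 0, 0, 0, 0, 3]
}}

```text
time: 2.55
position: [0.4892, 0.1312, 0.0848]
orientation: [[-0.999, -0.046, 0.001], [-0.046, 0.999, 0.0], [-0.001, 0.0, -1.0]]
ft_force: [1.4, -0.2, 0.3]
opening: 0.03
grasp_force: 0.0
```

Run:
```python
from h import *
go(.488,.1252,.036)
```

```text
t 2.55 pos [0.4892 0.1312 0.0848] F [ 1.38 -0.19  0.27] g 0.0 op 0.03 | rv deg [ 0.02  0.06 -0.04] shift cm (cur) [ 0.15 -0.6   4.88] (final) [ 0.15 -0.6   4.88]
```

Request:
{"api": "drive_tool", "payload": {
  "increments": [0.1, -0.3, 0, 0, 0, 0, 3, 0, -0.3, 1, 0, 0, 0, 3, 0, 0, 1.5, 0, 0, 0, 3, 0, 0, 1.5, 0, 0, 0, 3, 0, 0, 0.9, 0, 0, 0, 3, 0, 0, 0, 0, 0, 0, 3, 0, 0, 0, 0, 0, 0, 0.2, 0, 0, 0, 0, 0, 0, 0.2]
}}

```text
time: 3.35
position: [0.4886, 0.125, 0.0359]
orientation: [[-0.999, -0.046, 0.001], [-0.046, 0.999, 0.0], [-0.001, 0.0, -1.0]]
ft_force: [-0.2, -0.0, -0.2]
opening: 0.0159
grasp_force: 0.0
```

Request:
{"api": "drive_tool", "payload": {
  "increments": [0, 0, 0, 0, 0, 0, 0.2, 0, 0, 0, 0, 0, 0, 0.2, 0, 0, 0, 0, 0, 0, 0.2, 0, 0, 0, 0, 0, 0, 0.2, 0, 0, 0, 0, 0, 0, 0.2, 0, 0, 0, 0, 0, 0, 0.2, 0.1, 0, 0, 0, 0, 0, 0.2, 0.1, 0, 0, 0, 0, 0, 0.2]
}}

```text
time: 4.15
position: [0.4876, 0.1251, 0.0359]
orientation: [[-0.999, -0.046, 0.003], [-0.046, 0.999, 0.001], [-0.003, 0.001, -1.0]]
ft_force: [4.5, 0.2, 3.2]
opening: 0.0079
grasp_force: 30.0
```

Request:
{"api": "drive_tool", "payload": {
  "increments": [0.15, 0, 0, 0, 0, 0, 0.2, 0.15, 0, 0, 0, 0, 0, 0.2, 0.15, 0, 0, 0, 0, 0, 0.2, 0.15, 0, 0, 0, 0, 0, 0.2, 0.15, 0, 0, 0, 0, 0, 0.2, 0.15, 0, 0, 0, 0, 0, 0.2, 0.1, 0, 0, 0, 0, 0, 0.2, 0.1, 0, 0, 0, 0, 0, 0.2]
}}

```text
time: 4.95
position: [0.4826, 0.1252, 0.037]
orientation: [[-0.999, -0.044, 0.015], [-0.044, 0.999, 0.003], [-0.015, 0.003, -1.0]]
ft_force: [15.6, 0.7, -2.7]
opening: 0.0077
grasp_force: 30.0
```

Request:
{"api": "drive_tool", "payload": {
  "increments": [0.03, 0, 0, 0, 0, 0, 0.2, 0.03, 0, 0, 0, 0, 0, 0.2, 0.03, 0, 0, 0, 0, 0, 0.2, 0.03, 0, 0, 0, 0, 0, 0.2, 0.03, 0, 0, 0, 0, 0, 0.2, 0.03, 0, 0, 0, 0, 0, 0.2, 0.03, 0, 0, 0, 0, 0, 0.2, 0.03, 0, 0, 0, 0, 0, 0.2]
}}

```text
time: 5.75
position: [0.4806, 0.1251, 0.0373]
orientation: [[-0.999, -0.044, 0.016], [-0.044, 0.999, 0.003], [-0.016, 0.003, -1.0]]
ft_force: [15.7, 1.0, -1.7]
opening: 0.0079
grasp_force: 30.0
```

Request:
{"api": "drive_tool", "payload": {
  "increments": [0.08, 0, 0, 0, 0, 0, 0.2, 0.08, 0, 0, 0, 0, 0, 0.2, 0.08, 0, 0, 0, 0, 0, 0.2, 0.08, 0, 0, 0, 0, 0, 0.2, 0.08, 0, 0, 0, 0, 0, 0.2, 0.08, 0, 0, 0, 0, 0, 0.2, 0, 0, 0, 0, 0, 0, 0.2, 0, 0, 0, 0, 0, 0, 0.2]
}}

```text
time: 6.55
position: [0.4755, 0.1249, 0.0373]
orientation: [[-0.999, -0.044, 0.015], [-0.044, 0.999, 0.003], [-0.015, 0.003, -1.0]]
ft_force: [14.6, 0.8, -0.8]
opening: 0.0076
grasp_force: 30.0
```

Request:
{"api": "drive_tool", "payload": {
  "increments": [-0.3, 0, 0, 0, 0, 0, 0.2, -0.3, 0, 0, 0, 0, 0, 0.2, -0.2, 0, 0, 0, 0, 0, 3, 0, 0, 0, 0, 0, 0, 3, 0, 0, 0, 0, 0, 0, 3, 0, 0, -1, 0, 0, 0, 3, 0, 0, -3, 0, 0, 0, 3, 0, 0, -3, 0, 0, 0, 3]
}}

```text
time: 7.35
position: [0.4748, 0.1241, 0.106]
orientation: [[-0.999, -0.046, -0.002], [-0.046, 0.999, -0.001], [0.002, -0.001, -1.0]]
ft_force: [0.6, 0.0, 0.5]
opening: 0.0303
grasp_force: 0.0
```

```bash
cat >> h.py <<'E'
def strips(n='top'):
    c,im,d=cap(n); W=world(c,d)
    for y0 in (.125,.004,-.114):
        m=(d>0)&(W[...,2]>.043)&(W[...,2]<.06)&(W[...,0]<.548)&(abs(W[...,1]-y0)<.015)&(W[...,0]>.40)
        w=W[m]
        if len(w)>30: A=np.polyfit(w[:,0],w[:,1],1); print(n,y0,len(w),'xmin',w[:,0].min().round(4),'y there',np.polyval(A,w[:,0].min()+.016).round(4),'deg',np.degrees(np.arctan(A[0])).round(2))
    return c,im,d,W
E
python3 - <<'E'
from h import *
c,im,d,W=strips('wrist'); strips('top'); go(.496,.0035,.1)
E
```

```text
wrist 0.125 1323 xmin 0.4593 y there 0.1243 deg 2.37
wrist 0.004 992 xmin 0.4805 y there 0.0041 deg 3.33
wrist -0.114 169 xmin 0.4992 y there -0.1107 deg 1.55
top 0.004 103 xmin 0.4806 y there 0.003 deg 2.73
top -0.114 106 xmin 0.4886 y there -0.1144 deg 2.71
t 7.45 pos [0.478  0.1251 0.1091] F [-0.25  0.19 -0.35] g 0.0 op 0.0301 | rv deg [ 0.11  0.35 -0.05] shift cm (cur) [ -1.23 -12.23   0.89] (final) [ -1.23 -12.23   0.91]
```

Request:
{"api": "drive_tool", "payload": {
  "increments": [-0.5, -4.1, 0, 0, 0, 0, 3, -0.5, -4.1, 0, 0, 0, 0, 3, -0.3, -4.1, 0, 0, 0, 0, 3, 0, 0, 1.5, 0, 0, 0, 3, 0, 0, 1.5, 0, 0, 0, 3, 0, 0, 0, 0, 0, 0, 3, 0, 0, 0, 0, 0, 0, 3, 0, 0, 0, 0, 0, 0, 3]
}}

```text
time: 8.25
position: [0.4948, 0.0025, 0.0758]
orientation: [[-0.999, -0.047, 0.0], [-0.047, 0.999, 0.0], [-0.0, 0.0, -1.0]]
ft_force: [0.1, 0.2, -0.3]
opening: 0.0303
grasp_force: 0.0
```

Run:
```python
from h import *
go(.4965,.0035,.036)
```

```text
t 8.25 pos [0.4948 0.0025 0.0758] F [ 0.1   0.2  -0.35] g 0.0 op 0.0303 | rv deg [ 0.01  0.03 -0.01] shift cm (cur) [-0.17  0.09  3.98] (final) [-0.18  0.09  3.98]
```

Request:
{"api": "drive_tool", "payload": {
  "increments": [-0.2, 0.1, 1.5, 0, 0, 0, 3, 0, 0, 1.5, 0, 0, 0, 3, 0, 0, 1, 0, 0, 0, 3, 0, 0, 0, 0, 0, 0, 3, 0, 0, 0, 0, 0, 0, 0.2, 0, 0, 0, 0, 0, 0, 0.2, 0, 0, 0, 0, 0, 0, 0.2, 0, 0, 0, 0, 0, 0, 0.2]
}}

```text
time: 9.05
position: [0.4971, 0.0034, 0.036]
orientation: [[-0.999, -0.047, 0.001], [-0.047, 0.999, 0.0], [-0.001, 0.0, -1.0]]
ft_force: [-0.1, 0.5, 3.1]
opening: 0.0078
grasp_force: 30.0
```

Request:
{"api": "drive_tool", "payload": {
  "increments": [0, 0, 0, 0, 0, 0, 0.2, 0.2, 0, 0, 0, 0, 0, 0.2, 0.2, 0, 0, 0, 0, 0, 0.2, 0.2, 0, 0, 0, 0, 0, 0.2, 0.1, 0, 0, 0, 0, 0, 0.2, 0.05, 0, 0, 0, 0, 0, 0.2, 0.05, 0, 0, 0, 0, 0, 0.2, 0.05, 0, 0, 0, 0, 0, 0.2]
}}

```text
time: 9.85
position: [0.4932, 0.0029, 0.0363]
orientation: [[-0.999, -0.046, 0.011], [-0.046, 0.999, 0.0], [-0.011, -0.0, -1.0]]
ft_force: [12.0, -0.6, -5.4]
opening: 0.0078
grasp_force: 30.0
```

Request:
{"api": "drive_tool", "payload": {
  "increments": [0.03, 0, 0, 0, 0, 0, 0.2, 0.03, 0, 0, 0, 0, 0, 0.2, 0.03, 0, 0, 0, 0, 0, 0.2, 0.03, 0, 0, 0, 0, 0, 0.2, 0.03, 0, 0, 0, 0, 0, 0.2, 0.03, 0, 0, 0, 0, 0, 0.2, 0.03, 0, 0, 0, 0, 0, 0.2, 0.03, 0, 0, 0, 0, 0, 0.2]
}}

```text
time: 10.65
position: [0.4918, 0.0028, 0.0367]
orientation: [[-0.999, -0.046, 0.013], [-0.046, 0.999, 0.0], [-0.013, -0.0, -1.0]]
ft_force: [13.0, 0.2, -2.2]
opening: 0.008
grasp_force: 30.0
```

Request:
{"api": "drive_tool", "payload": {
  "increments": [0.12, 0, 0, 0, 0, 0, 0.2, 0.12, 0, 0, 0, 0, 0, 0.2, 0.12, 0, 0, 0, 0, 0, 0.2, 0.12, 0, 0, 0, 0, 0, 0.2, 0.12, 0, 0, 0, 0, 0, 0.2, 0.12, 0, 0, 0, 0, 0, 0.2, 0, 0, 0, 0, 0, 0, 0.2, 0, 0, 0, 0, 0, 0, 0.2]
}}

```text
time: 11.45
position: [0.485, 0.0025, 0.0371]
orientation: [[-0.999, -0.046, 0.014], [-0.046, 0.999, 0.0], [-0.014, -0.0, -1.0]]
ft_force: [11.8, -0.3, -0.2]
opening: 0.0078
grasp_force: 30.0
```

Moved 12 mm at about 13 N. I release this one and go to strip R.

Request:
{"api": "drive_tool", "payload": {
  "increments": [-0.2, 0, 0, 0, 0, 0, 0.2, -0.2, 0, 0, 0, 0, 0, 0.2, -0.2, 0, 0, 0, 0, 0, 3, 0, 0, 0, 0, 0, 0, 3, 0, 0, 0, 0, 0, 0, 3, 0, 0, -1, 0, 0, 0, 3, 0, 0, -3, 0, 0, 0, 3, 0, 0, -3, 0, 0, 0, 3]
}}

```text
time: 12.25
position: [0.4833, 0.0025, 0.106]
orientation: [[-0.999, -0.046, -0.003], [-0.046, 0.999, -0.0], [0.003, -0.0, -1.0]]
ft_force: [-0.6, 0.6, 0.7]
opening: 0.03
grasp_force: 0.0
```

Run:
```python
from h import *
strips('wrist'); strips('top'); go(.505,-.1141,.08)
```

```text
wrist 0.125 1613 xmin 0.4595 y there 0.1223 deg 2.1
wrist 0.004 1332 xmin 0.4685 y there 0.0018 deg 2.86
wrist -0.114 971 xmin 0.4888 y there -0.1137 deg 3.62
top 0.125 163 xmin 0.4596 y there 0.1236 deg 3.27
top -0.114 104 xmin 0.4888 y there -0.1143 deg 2.58
t 12.35 pos [0.4866 0.0027 0.109 ] F [ 0.6  -0.55 -0.08] g 0.0 op 0.03 | rv deg [ 0.02  0.36 -0.06] shift cm (cur) [ -1.28 -11.76   2.9 ] (final) [ -1.29 -11.76   2.9 ]
```

Request:
{"api": "drive_tool", "payload": {
  "increments": [-0.5, -4, 0, 0, 0, 0, 3, -0.5, -4, 0, 0, 0, 0, 3, -0.3, -3.75, 0, 0, 0, 0, 3, 0, 0, 1.5, 0, 0, 0, 3, 0, 0, 1.5, 0, 0, 0, 3, 0, 0, 0, 0, 0, 0, 3, 0, 0, 0, 0, 0, 0, 3, 0, 0, 0, 0, 0, 0, 3]
}}

```text
time: 13.15
position: [0.5031, -0.1139, 0.0758]
orientation: [[-0.999, -0.047, 0.001], [-0.047, 0.999, 0.0], [-0.001, -0.0, -1.0]]
ft_force: [0.8, 0.7, 0.1]
opening: 0.03
grasp_force: 0.0
```

Run:
```python
from h import *
go(.505,-.1141,.036)
```

```text
t 13.15 pos [ 0.5031 -0.1139  0.0758] F [0.79 0.67 0.09] g 0.0 op 0.03 | rv deg [-0.    0.03 -0.01] shift cm (cur) [-0.18 -0.03  3.98] (final) [-0.18 -0.03  3.98]
```

Request:
{"api": "drive_tool", "payload": {
  "increments": [-0.2, 0, 1.5, 0, 0, 0, 3, 0, 0, 1.5, 0, 0, 0, 3, 0, 0, 1, 0, 0, 0, 3, 0, 0, 0, 0, 0, 0, 3, 0, 0, 0, 0, 0, 0, 0.2, 0, 0, 0, 0, 0, 0, 0.2, 0, 0, 0, 0, 0, 0, 0.2, 0, 0, 0, 0, 0, 0, 0.2]
}}

```text
time: 13.95
position: [0.5053, -0.1141, 0.0359]
orientation: [[-0.999, -0.046, 0.001], [-0.046, 0.999, -0.0], [-0.001, -0.0, -1.0]]
ft_force: [0.1, 0.5, 2.0]
opening: 0.0083
grasp_force: 30.0
```

Request:
{"api": "drive_tool", "payload": {
  "increments": [0, 0, 0, 0, 0, 0, 0.2, 0.2, 0, 0, 0, 0, 0, 0.2, 0.2, 0, 0, 0, 0, 0, 0.2, 0.2, 0, 0, 0, 0, 0, 0.2, 0.1, 0, 0, 0, 0, 0, 0.2, 0.05, 0, 0, 0, 0, 0, 0.2, 0.05, 0, 0, 0, 0, 0, 0.2, 0.05, 0, 0, 0, 0, 0, 0.2]
}}

```text
time: 14.75
position: [0.4977, -0.1145, 0.0359]
orientation: [[-0.999, -0.046, 0.003], [-0.046, 0.999, -0.0], [-0.003, -0.0, -1.0]]
ft_force: [5.2, 0.4, 3.0]
opening: 0.0079
grasp_force: 30.0
```

Request:
{"api": "drive_tool", "payload": {
  "increments": [0.03, 0, 0, 0, 0, 0, 0.2, 0.03, 0, 0, 0, 0, 0, 0.2, 0.03, 0, 0, 0, 0, 0, 0.2, 0.03, 0, 0, 0, 0, 0, 0.2, 0.03, 0, 0, 0, 0, 0, 0.2, 0.03, 0, 0, 0, 0, 0, 0.2, 0.03, 0, 0, 0, 0, 0, 0.2, 0.03, 0, 0, 0, 0, 0, 0.2]
}}

```text
time: 15.55
position: [0.4954, -0.1146, 0.0359]
orientation: [[-0.999, -0.047, 0.003], [-0.047, 0.999, -0.0], [-0.003, -0.0, -1.0]]
ft_force: [5.5, 0.3, 3.2]
opening: 0.0078
grasp_force: 30.0
```

R holds at only about 5.4 N against 15.5 and 13 N, so R is the tired one. It has already been drawn 10 mm; now I pull it right out.

Request:
{"api": "drive_tool", "payload": {
  "increments": [0.05, 0, 0, 0, 0, 0, 0.2, 0.05, 0, 0, 0, 0, 0, 0.2, 0.1, 0, 0, 0, 0, 0, 0.2, 0.3, 0, 0, 0, 0, 0, 0.2, 0.5, 0, 0, 0, 0, 0, 0.2, 0.5, 0, 0, 0, 0, 0, 0.2, 0.6, 0, 0, 0, 0, 0, 0.2, 0.8, 0, 0, 0, 0, 0, 0.2]
}}

```text
time: 16.35
position: [0.4657, -0.116, 0.0358]
orientation: [[-0.999, -0.046, 0.002], [-0.046, 0.999, -0.0], [-0.002, -0.0, -1.0]]
ft_force: [4.7, 0.2, 5.5]
opening: 0.0077
grasp_force: 30.0
```

Request:
{"api": "drive_tool", "payload": {
  "increments": [1, 0, 0, 0, 0, 0, 0.2, 1, 0, 0, 0, 0, 0, 0.2, 1, 0, 0, 0, 0, 0, 0.2, 1, 0, -0.5, 0, 0, 0, 0.2, 0.7, 0, -1.5, 0, 0, 0, 0.2, 0, 0, -2, 0, 0, 0, 0.2, 0, 0, -2, 0, 0, 0, 0.2, 0, 0, -1, 0, 0, 0, 0.2]
}}

```text
time: 17.15
position: [0.4161, -0.118, 0.1059]
orientation: [[-0.999, -0.046, -0.003], [-0.046, 0.999, 0.0], [0.003, 0.001, -1.0]]
ft_force: [0.2, 0.1, -0.1]
opening: 0.0079
grasp_force: 30.0
```

Run:
```python
from h import *
go(.42,-.118,.105); print(np.round(telemetry.read_state()['q'],1))
c,im,d=cap('wrist'); cv2.imwrite('pics/w2.png',im[...,::-1])
```

```text
t 17.15 pos [ 0.4161 -0.118   0.1059] F [ 0.24  0.09 -0.07] g 30.0 op 0.0079 | rv deg [ 0.03 -0.15 -0.07] shift cm (cur) [-0.39 -0.01  0.09] (final) [-0.38 -0.02  0.09]
[  4.9  17.4   7.5 127.2  -3.8  35.7 107.7]
```

View pics/w2.png

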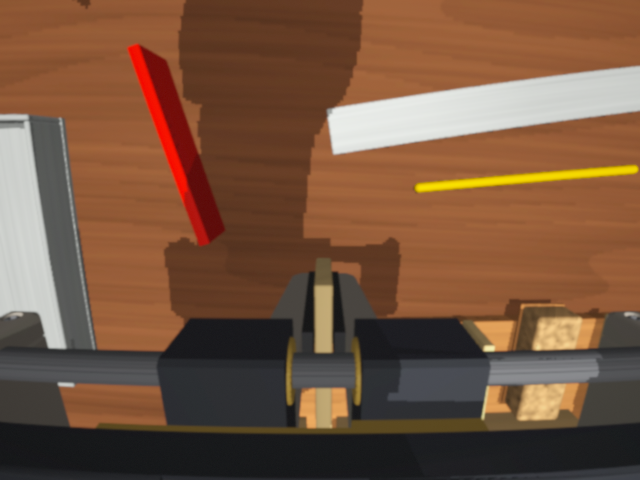

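Strip R is out: it is held in the fingers (column 322), with the red decoy at (170,150), the pencil at (520,180) and the tin hidden. I turn the strip to lie along y, towards -y since joint 7 stands at 108°, and set it on the bench in front of the board.

Request:
{"api": "drive_tool", "payload": {
  "increments": [0, 0, 0, 0, 0, 8.2, 0.2, 0, 0, 0, 0, 0, 8.2, 0.2, 0, 0, 0, 0, 0, 8.2, 0.2, 0, 0, 0, 0, 0, 8.2, 0.2, 0, 0, 0, 0, 0, 8.2, 0.2, 0, 0, 0, 0, 0, 8.2, 0.2, 0, 0, 0, 0, 0, 8.2, 0.2, 0, 0, 0, 0, 0, 8.2, 0.2]
}}

```text
time: 18.0
position: [0.4164, -0.1178, 0.1043]
orientation: [[-0.449, 0.893, -0.004], [0.893, 0.449, 0.0], [0.002, -0.003, -1.0]]
ft_force: [0.6, 0.0, -1.0]
opening: 0.0079
grasp_force: 30.0
```

Request:
{"api": "drive_tool", "payload": {
  "increments": [0, 0, 0, 0, 0, 8.2, 0.2, 0, 0, 0, 0, 0, 8.2, 0.2, 0, 0, 0, 0, 0, 8.2, 0.2, 2.5, 0, 0, 0, 0, 0, 0.2, 3, 0, 0, 0, 0, 0, 0.2, 0, 0, 1, 0, 0, 0, 0.2, 0, 0, 2, 0, 0, 0, 0.2, 0, 0, 2, 0, 0, 0, 0.2]
}}

```text
time: 18.8
position: [0.4148, -0.0633, 0.0541]
orientation: [[-0.043, 0.999, -0.001], [0.999, 0.043, -0.0], [-0.0, -0.001, -1.0]]
ft_force: [0.7, -0.3, -0.5]
opening: 0.0079
grasp_force: 30.0
```

Run:
```python
from h import *
go(.415,-.06,.025,np.radians(2.7-90)); print(np.round(telemetry.read_state()['q'],1))
```

```text
t 18.8 pos [ 0.4148 -0.0633  0.0541] F [ 0.72 -0.3  -0.51] g 30.0 op 0.0079 | rv deg [-0.08  0.01 -0.21] shift cm (cur) [0.33 0.04 2.91] (final) [0.33 0.04 2.91]
[-16.   23.8  23.5 131.1 -19.8  28.4  25.8]
```

Request:
{"api": "drive_tool", "payload": {
  "increments": [0, 0, 1, 0, 0, 0, 0.2, 0, 0, 1, 0, 0, 0, 0.2, 0, 0, 0.5, 0, 0, 0, 0.2, 0, 0, 0.4, 0, 0, 0, 0.2, 0, 0, 0, 0, 0, 0, 0.2, 0, 0, 0, 0, 0, 0, 0.2, 0, 0, 0, 0, 0, 0, 3, 0, 0, 0, 0, 0, 0, 3]
}}

```text
time: 19.6
position: [0.4161, -0.063, 0.0267]
orientation: [[-0.043, 0.999, 0.001], [0.999, 0.043, 0.0], [0.0, 0.001, -1.0]]
ft_force: [-0.3, 0.5, -0.1]
opening: 0.0217
grasp_force: 0.0
```

Request:
{"api": "drive_tool", "payload": {
  "increments": [0, 0, 0, 0, 0, 0, 3, 0, 0, -0.7, 0, 0, 0, 3, 0, 0, -1.5, 0, 0, 0, 3, 0, 0, -3, 0, 0, 0, 3, 0, 0, -4, 0, 0, -8.2, 7, 0, 0, -4, 0, 0, -8.2, 7, 0, 0, 0, 0, 0, -8.2, 7, 0, 0, 0, 0, 0, -8.2, 7]
}}

```text
time: 20.4
position: [0.4166, -0.0629, 0.1603]
orientation: [[-0.582, 0.813, 0.004], [0.813, 0.582, 0.001], [-0.002, 0.004, -1.0]]
ft_force: [-0.5, 0.2, -0.6]
opening: 0.0599
grasp_force: 0.0
```

Request:
{"api": "drive_tool", "payload": {
  "increments": [0, 0, 0, 0, 0, -8.2, 7, 0, 0, 0, 0, 0, -8.2, 7, 0, 0, 0, 0, 0, -8.2, 7, 0, 0, 0, 0, 0, -8.2, 7, 0, 0, 0, 0, 0, -8.2, 7, 0, 0, 0, 0, 0, -8.2, 7, 0, 0, 0, 0, 0, -8, 7, 0, 0, 0, 0, 0, 0, 7]
}}

```text
time: 21.2
position: [0.4156, -0.0632, 0.1588]
orientation: [[-0.999, -0.043, 0.0], [-0.043, 0.999, 0.0], [-0.0, -0.0, -1.0]]
ft_force: [1.4, 0.8, 0.4]
opening: 0.0699
grasp_force: 0.0
```

Run:
```python
from h import *
go(.60,-.11,.15)
c,im,d=cap('wrist');W=world(c,d); t=cap('top'); cv2.imwrite('pics/t2.png',np.hstack([cv2.resize(t[1][...,::-1],(400,300)),cv2.resize(im[...,::-1],(400,300))]))
```

```text
t 21.2 pos [ 0.4156 -0.0632  0.1588] F [1.42 0.83 0.36] g 0.0 op 0.0699 | rv deg [-0.    0.02 -0.24] shift cm (cur) [-18.22  -5.46   0.88] (final) [-18.2   -5.54   0.88]
```

View pics/t2.png

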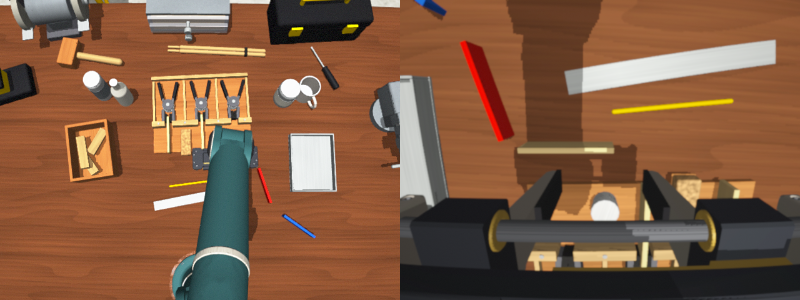

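The strip stands along y in front of the board, at about (565,150) in the wrist half of the picture. Clamp R is still in its bay, with its pin at about (233,101) in the top half. Next I refine its shift since the start.

Run:
```python
from h import *
c,im,d=cap('top'); W=world(c,d); a=np.load('top0.npz')['im']
for u,v in [(268,166),(321,163),(373,161)]:
    g=lambda I:cv2.cvtColor(I,cv2.COLOR_RGB2GRAY)
    T=g(a)[v-11:v+12,u-11:u+12]; S=g(im)[v-18:v+19,u-18:u+19]
    R_=cv2.matchTemplate(S,T,cv2.TM_CCOEFF_NORMED); _,mx,_,p=cv2.minMaxLoc(R_)
    x,y=p
    sub=lambda l,c_,r_:(l-r_)/(2*(l-2*c_+r_))
    du=x-7+sub(R_[y,x-1],R_[y,x],R_[y,x+1]); dv=y-7+sub(R_[y-1,x],R_[y,x],R_[y+1,x])
    print('shift mm x',round(-dv*2.25,1),'y',round(-du*2.25,1),round(mx,3))
h=cv2.HoughCircles(cv2.resize(g(im)[140:185,350:395],None,fx=8,fy=8,interpolation=cv2.INTER_CUBIC),cv2.HOUGH_GRADIENT,1,60,param1=80,param2=20,minRadius=60,maxRadius=90)
if h is not None:
    for q in h[0][:3]:
        u,v=350+q[0]/8,140+q[1]/8; print(np.round(q,1),u,v,np.round(W[int(round(v)),int(round(u))],4))
m=(W[...,2]>.044)&(W[...,2]<.053)&(abs(W[...,0]-.648)<.03)&(abs(W[...,1]+.108)<.0215)
go(.647,-.1075,.15)
```

```text
shift mm x -1.5 y -1.8 0.91
shift mm x -2.3 y -1.0 0.886
shift mm x -3.2 y -0.8 0.768
t 21.35 pos [ 0.4157 -0.0632  0.1586] F [-0.62  0.42 -0.58] g 0.0 op 0.0701 | rv deg [-0.    0.02 -0.42] shift cm (cur) [-22.94  -5.35   0.87] (final) [-22.9   -5.52   0.86]
```

Request:
{"api": "drive_tool", "payload": {
  "increments": [-3, -0.9, 0, 0, 0, 0, 7, -4, -0.9, 0, 0, 0, 0, 7, -4, -0.9, 0, 0, 0, 0, 7, -4, -0.9, 0, 0, 0, 0, 7, -4, -0.5, 0, 0, 0, 0, 7, -2, 0, 0, 0, 0, -0.24, 7, 0, 0, 0, 0, 0, 0, 7, 0, 0, 0, 0, 0, 0, 7]
}}

```text
time: 22.15
position: [0.6264, -0.095, 0.1577]
orientation: [[-0.999, -0.046, -0.002], [-0.046, 0.999, -0.0], [0.002, -0.0, -1.0]]
ft_force: [-0.2, 0.4, 0.4]
opening: 0.0697
grasp_force: 0.0
```

Run:
```python
from h import *
go(.647,-.1075,.036)
c,im,d=cap('wrist');W=world(c,d)
cv2.imwrite('pics/w3.png',im[...,::-1])
```

```text
t 22.15 pos [ 0.6264 -0.095   0.1577] F [-0.24  0.37  0.44] g 0.0 op 0.0697 | rv deg [-0.01 -0.11 -0.07] shift cm (cur) [-2.02 -1.34 12.17] (final) [-2.   -1.35 12.17]
```

View pics/w3.png

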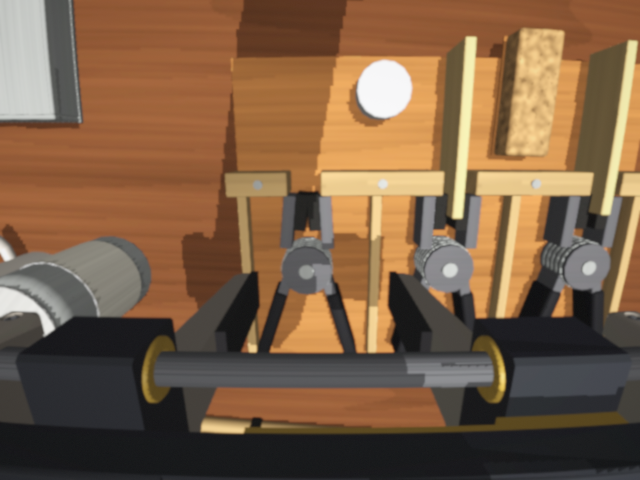

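The wrist view shows clamp R's jaws shut and its drum pin at (307,271). The laths on both sides are clear, and the varnish can is well to the left at (60,290).

Run:
```python
from h import *
c,im,d=cap('wrist');W=world(c,d)
p=np.median(W[267:276,303:312].reshape(-1,3),0); print('pin',np.round(p,4))
m=(d>0)&(W[...,2]>.045)&(W[...,2]<.054)&(np.hypot(W[...,0]-p[0],W[...,1]-p[1])<.024)
w=W[m]; print(len(w),w.min(0).round(4),w.max(0).round(4),w.mean(0).round(4)); print('circle',cv2.minEnclosingCircle((w[:,:2]*1000).astype(np.float32)))
for u,v in [(250,300),(372,290)]: print('lath',W[v,u].round(4))
go(p[0],p[1],.036)
```

```text
pin [ 0.6489 -0.1081  0.0502]
1907 [ 0.6281 -0.129   0.045 ] [ 0.6704 -0.088   0.0522] [ 0.6488 -0.1085  0.0488]
circle ((649.4417114257812, -108.67001342773438), 21.424406051635742)
lath [ 0.6238 -0.1311  0.1632]
lath [ 0.6721 -0.0498  0.0296]
t 22.25 pos [ 0.6259 -0.0952  0.1582] F [-0.33  0.17  1.05] g 0.0 op 0.0698 | rv deg [ 0.01 -0.07 -0.07] shift cm (cur) [-2.25 -1.4  12.22] (final) [-2.23 -1.4  12.22]
```

Request:
{"api": "drive_tool", "payload": {
  "increments": [-1.2, -0.7, 1, 0, 0, 0, 5.8, -1.05, -0.7, 2, 0, 0, 0, 5.8, 0, 0, 3, 0, 0, 0, 5.8, 0, 0, 1, 0, 0, 0, 5.8, 0, 0, 0, 0, 0, 0, 5.8, 0, 0, 0, 0, 0, 0, 5.8, 0, 0, 0, 0, 0, 0, 5.8, 0, 0, 0, 0, 0, 0, 5.8]
}}

```text
time: 23.05
position: [0.6511, -0.108, 0.0898]
orientation: [[-0.999, -0.047, 0.002], [-0.047, 0.999, -0.0], [-0.002, -0.0, -1.0]]
ft_force: [0.5, 0.3, 0.8]
opening: 0.0578
grasp_force: 0.0
```

Run:
```python
from h import *
go(.649,-.1085,.036)
```

```text
t 23.05 pos [ 0.6511 -0.108   0.0898] F [0.54 0.31 0.83] g 0.0 op 0.0578 | rv deg [-0.01  0.13 -0.  ] shift cm (cur) [ 0.23 -0.04  5.38] (final) [ 0.22 -0.04  5.38]
```

Request:
{"api": "drive_tool", "payload": {
  "increments": [0.2, 0, 1, 0, 0, 0, 5.8, 0, 0, 1.5, 0, 0, 0, 5.8, 0, 0, 1.5, 0, 0, 0, 5.8, 0, 0, 1.3, 0, 0, 0, 5.8, 0, 0, 0, 0, 0, 0, 5.8, 0, 0, 0, 0, 0, 0, 3, 0, 0, 0, 0, 0, 0, 3, 0, 0, 0, 0, 0, 0, 3]
}}

```text
time: 23.85
position: [0.6488, -0.1082, 0.0359]
orientation: [[-0.999, -0.047, 0.001], [-0.047, 0.999, -0.0], [-0.001, -0.0, -1.0]]
ft_force: [-0.1, -0.0, -1.1]
opening: 0.0416
grasp_force: 29.6
```

Request:
{"api": "drive_tool", "payload": {
  "increments": [0, 0, 0, 0, 0, 0, 3, 0, 0, 0, 0, 0, 0, 3, 0, 0, -1, 0, 0, 0, 3, 0, 0, -2, 0, 0, 0, 3, 0, 0, -2, 0, 0, 0, 3, 0, 0, -3, 0, 0, 0, 3, 0, 0, -4, 0, 0, 0, 3, 0, 0, 0, 0, 0, 0, 3]
}}

```text
time: 24.65
position: [0.6517, -0.109, 0.162]
orientation: [[-0.999, -0.047, 0.01], [-0.047, 0.999, -0.001], [-0.01, -0.001, -1.0]]
ft_force: [1.1, -0.4, -0.6]
opening: 0.0411
grasp_force: 30.1
```

Run:
```python
from h import *
go(.431,-.396,.15)
```

```text
t 24.65 pos [ 0.6517 -0.109   0.162 ] F [ 1.07 -0.44 -0.56] g 30.1 op 0.0411 | rv deg [-0.09  0.58 -0.02] shift cm (cur) [ 23.4  -27.64   1.01] (final) [ 23.4  -27.63   1.2 ]
```

Request:
{"api": "drive_tool", "payload": {
  "increments": [3.1, -3.45, 0, 0, 0, 0, 3, 3.1, -3.45, 0, 0, 0, 0, 3, 3.1, -3.45, 0, 0, 0, 0, 3, 3.1, -3.45, 0, 0, 0, 0, 3, 3.1, -3.45, 0, 0, 0, 0, 3, 3.1, -3.45, 0, 0, 0, 0, 3, 3.1, -3.45, 0, 0, 0, 0, 3, 3.1, -3.45, 0, 0, 0, 0, 3]
}}

```text
time: 25.45
position: [0.412, -0.3963, 0.1554]
orientation: [[-0.999, -0.047, -0.0], [-0.047, 0.999, 0.001], [0.0, 0.001, -1.0]]
ft_force: [1.2, -0.4, -0.8]
opening: 0.0413
grasp_force: 30.1
```

Request:
{"api": "drive_tool", "payload": {
  "increments": [0, 0, 0, 0, 0, 0, 3, 0, 0, 2, 0, 0, 0, 3, 0, 0, 2, 0, 0, 0, 3, 0, 0, 2, 0, 0, 0, 3, 0, 0, 0, 0, 0, 0, 3, 0, 0, 0, 0, 0, 0, 3, 0, 0, 0, 0, 0, 0, 3, 0, 0, 0, 0, 0, 0, 3]
}}

```text
time: 26.25
position: [0.4143, -0.3958, 0.0965]
orientation: [[-0.999, -0.047, 0.002], [-0.047, 0.999, -0.001], [-0.002, -0.001, -1.0]]
ft_force: [-0.0, -0.4, -1.8]
opening: 0.0413
grasp_force: 30.1
```

Run:
```python
from h import *
go(.417,-.396,.032)
```

```text
t 26.25 pos [ 0.4143 -0.3958  0.0965] F [-0.02 -0.36 -1.81] g 30.1 op 0.0413 | rv deg [-0.06  0.09 -0.  ] shift cm (cur) [-0.26 -0.02  6.45] (final) [-0.27 -0.03  6.45]
```

Request:
{"api": "drive_tool", "payload": {
  "increments": [-0.2, 0, 2, 0, 0, 0, 3, 0, 0, 2, 0, 0, 0, 3, 0, 0, 1.4, 0, 0, 0, 3, 0, 0, 0.6, 0, 0, 0, 3, 0, 0, 0.4, 0, 0, 0, 3, 0, 0, 0, 0, 0, 0, 3, 0, 0, 0, 0, 0, 0, 3, 0, 0, 0, 0, 0, 0, 3]
}}

```text
time: 27.05
position: [0.4161, -0.3957, 0.032]
orientation: [[-0.999, -0.047, 0.001], [-0.047, 0.999, -0.001], [-0.001, -0.001, -1.0]]
ft_force: [0.5, 0.6, -1.6]
opening: 0.0416
grasp_force: 30.1
```

Request:
{"api": "drive_tool", "payload": {
  "increments": [0, 0, 0.2, 0, 0, 0, 3, 0, 0, 0, 0, 0, 0, 6, 0, 0, 0, 0, 0, 0, 6, 0, 0, 0, 0, 0, 0, 6, 0, 0, 0, 0, 0, 0, 6, 0, 0, -1, 0, 0, 0, 6, 0, 0, -3, 0, 0, 0, 6, 0, 0, -4, 0, 0, 0, 6]
}}

```text
time: 27.85
position: [0.4146, -0.3945, 0.1093]
orientation: [[-0.999, -0.047, -0.003], [-0.047, 0.999, 0.002], [0.003, 0.002, -1.0]]
ft_force: [0.1, 0.3, 0.9]
opening: 0.0601
grasp_force: 0.0
```

Request:
{"api": "drive_tool", "payload": {
  "increments": [0, 0, -4, 0, 0, 0, 6, 0, 0, -3, 0, 0, 0, 6, 0, 0, 0, 0, 0, 0, 6, 0, 0, 0, 0, 0, 0, 6, 0, 0, 0, 0, 0, 0, 6, 0, 0, 0, 0, 0, 0, 6, 0, 0, 0, 0, 0, 0, 6, 0, 0, 0, 0, 0, 0, 6]
}}

```text
time: 28.65
position: [0.4153, -0.3952, 0.1786]
orientation: [[-0.999, -0.047, -0.001], [-0.047, 0.999, 0.001], [0.001, 0.001, -1.0]]
ft_force: [-0.3, -0.2, -0.2]
opening: 0.06
grasp_force: 0.0
```

Run:
```python
from h import *
go(.417,-.396,.15)
c,im,d=cap('wrist'); t=cap('top'); s=cap('scene'); f=lambda i:cv2.resize(i[...,::-1],(400,300))
cv2.imwrite('pics/f.png',np.vstack([np.hstack([f(t[1]),f(im)]),np.hstack([f(s[1]),f(s[1][:, :])])]))
W=world(t[0],t[2])
for n,lo,hi in [('strip',(.38,-.2,.03),(.455,.03,.06))]:
    m=np.all((W>lo)&(W<hi),-1); print(n,m.sum(),W[m].min(0).round(3),W[m].max(0).round(3))
strips('top')
```

```text
t 28.65 pos [ 0.4153 -0.3952  0.1786] F [-0.32 -0.18 -0.24] g 0.0 op 0.06 | rv deg [ 0.05 -0.07 -0.01] shift cm (cur) [-0.16 -0.09  2.86] (final) [-0.16 -0.09  2.86]
strip 240 [ 0.397 -0.2    0.03 ] [ 0.424 -0.049  0.046]
top 0.125 157 xmin 0.4592 y there 0.1236 deg 3.19
top 0.004 129 xmin 0.4686 y there 0.0018 deg 3.15
```

View pics/f.png

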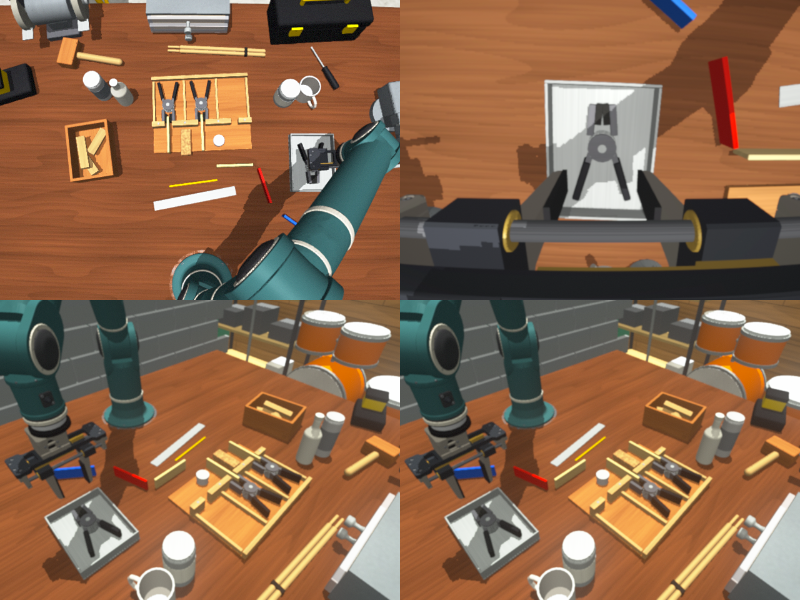

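The clamp lies flat inside the tray (wrist half, 600,150). Its strip stands in front of the board (top view, 235,165), and the other two clamps and all bystanders are in place. I hand the job in.

```bash
python3 -c "
from h import *
print(r.finish_job())"
```

```text
the job is handed in; nothing more can be done
None
```

The job is handed in: the right-hand clamp (-y bay) was the tired one, letting go at about 5.4 N against 15.5 N and 13 N for the other two. It lies flat in the scrap tray, its strip stands in front of the rack, and the last pictures show the two sound clamps still on their strips; the hand-in returned no verdict.

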